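# Remix a stoppered flask on the touch vortex mixer

## Task

The sample in the green-stoppered flask has settled and needs remixing: lever up the lid of the blue transport case with the blade of the spatula in the slot under its front edge (not with the fingers), open it until it stands upright, and lay the spatula back down on the bench. Then take the green-stoppered flask out by its neck, keep it upright, seat it in the rubber cup on the vortex mixer and push it gently most of the way down against the cup's spring so that the mixer would run, without the fingers touching the cup. The program finishes while the fingers are still holding the flask by its neck, pressed down there, with the lid left open and everything else left undisturbed.

Things in the scene. Friction and masses are not known exactly. Their poses are not given: they have to be found in the camera images.
- case: Blue transport case, fixed; 144 (x) x 198 (y) x 120 mm high to its rim, walls 7 mm. Origin: centre of its underside. Front with the pry slot at -x, lid hinge along the +x rim. The grey foam inside has two round wells at y = -40 and +40 mm, a flask in each (which is where varies), its underside 6 mm above the bench, its stopper's top 4 mm below the rim.
- slot (a point): Pry slot in the middle of the case's front rim, directly under the lid, between a yellow mark on the case and one on the lid: an opening 60 mm wide and 10 mm high (115 mm +/- 5 above the bench) through the wall. Origin: centre of the opening in the outer face; x points into the case.
- lid (a joint): Angle of the case's lid in rad: 0 shut, grows as it swings up and back, 1.57 upright, stop at 1.75. The lid is a clear panel in a blue frame, 144 x 198 x 10 mm, 0.22 kg, lying flush on the rim without overhang; its stiff hinge lets it stay at any angle (about 3.5 N at the front edge to raise it).
- lid_lip (a point): Middle of the lid's front lower edge (144 mm from the hinge axis); it moves with the lid. 120 mm above the bench when shut.
- lid_hinge (a point): Middle of the lid's hinge axis, at the case's far (+x) rim, 120 mm above the bench; the axis runs along the case's y.
- spatula: Spatula, 165 mm long, 60 g, lying on the bench: red handle 16 mm wide and 16 mm high from x = -70 to +22 mm, then a flat steel blade 20 mm wide and 2 mm thick, 8 mm above the handle's underside, straight on to x = +95 mm. Origin: on the handle's underside near the centre of mass; x points to the blade's tip, z up.
- spatula_tip (a point): Middle of the end of the spatula's blade, 95 mm ahead of the spatula's origin and 8 mm above its underside.
- flask_green: The flask to be mixed: amber glass, round-bottomed, with a GREEN stopper, about 100 g, 110 mm tall. Ball 51 mm in diameter at the bottom, neck 25 mm in diameter from 50 to 96 mm above the underside, stopper 23 mm across from 96 to 110 mm. Origin: the lowest point of the ball; z points up the neck.
- flask_white: A second flask of the same shape with a WHITE stopper, in the other well of the case; it stays there. Origin: the lowest point of its ball.
- mixer: Vortex mixer, fixed to the bench: white housing on a black base, 165 (x) x 125 (y) x 88 mm high, control panel on its -x side, the black rubber cup on top. Origin: centre of its underside. The cup's axis stands 20 mm towards +x of the origin.
- cup (a joint): How far the mixer's cup is pushed down, in m: 0 at rest, 0.014 at its hard stop. A spring pushes it up: 3 N to start it moving, then 0.6 N more per mm, 11.4 N just before the stop; the flask's own weight does not move it. The mixer runs while it is more than 0.0095 down.
- cup_seat (a point): Point in the cup's middle where the flask's underside rests when the ball sits in the cup; it moves with the cup and is 107 mm above the bench at rest. The cup's rim is 58 mm across outside, about 45 mm inside, and 121 mm above the bench at rest.
- petri: Clear plastic petri dish, 92 mm across, 17 mm high; leave it alone. Origin: centre of its underside.
- beaker: Glass beaker, 70 mm across, 95 mm high; leave it alone. Origin: centre of its underside.
- reagent: Amber reagent bottle with a blue cap, 60 mm across, 140 mm high; leave it alone. Origin: centre of its underside.
- slidebox: White and blue box of microscope slides, 87 x 102 x 34 mm; leave it alone. Origin: centre of its underside.
- pen: White marker pen with a black cap, 125 mm long, 14 mm thick, lying; leave it alone. Origin: on its underside near the middle.
- tuberack: Yellow rack of small capped tubes, 160 x 60 x 77 mm; leave it alone. Origin: centre of its underside.
Not all that is in view belongs to the job. What is shaped like the spatula but purple or yellow is not meant.

How it is judged (in metres and radians):
On the way, in this order (a step that is already met when the one before it is completed fails the run):
1. the lid is levered up by the spatula's blade (value of joint lid above 0.12 rad and contact force between spatula and lid above 0.3 N), for 0.1 s.
2. the lid stands open (value of joint lid above 1.3 rad), for 0.2 s.
3. the green-stoppered flask is lifted clear of the case in the fingers (height (world z) of flask_green above 0.122 m and contact force between the fingers and flask_green above 1 N and contact force between flask_green and cup below 0.1 N), for 0.1 s.
At the end, for the whole second after the job is handed in: For the last second the fingers hold the green-stoppered flask by its neck, upright within 0.2 rad, its underside within 7 mm of the cup's seat, the cup more than 9.5 of its 14 mm down (over 5 N); the lid is open beyond 1.3 rad and the spatula lies on the bench, released (value of joint cup above 0.0095 m and distance between flask_green and cup_seat below 0.007 m and angle between flask_green's own z axis and vertical below 0.2 rad and contact force between flask_green and cup above 5 N and contact force between the fingers and flask_green above 2 N and z of the grasp point in the frame of flask_green below 0.115 m and linear speed of each of flask_green, spatula below 0.02 m/s and value of joint lid above 1.3 rad and contact force between the fingers and spatula below 0.1 N and height (world z) of spatula below 0.022 m and height (world z) of spatula_tip below 0.03 m); the arm keeps its last pose, push and grip.
It fails at once if the shut lid is forced with the fingers (contact force between the fingers and lid above 1 N and value of joint lid below 0.12 rad).
It fails at once if the fingers press on the cup (contact force between the fingers and cup above 1 N).
It fails at once if the flask is rammed into the cup (over 30 N) (contact force between flask_green and cup above 30 N).
It fails at once if the flask to be mixed is tipped far over (angle between flask_green's own z axis and vertical above 0.6 rad).
It fails at once if another thing is disturbed: the white-stoppered flask (20 mm or tipped 0.5 rad) or a thing on the bench (30 mm) (distance of flask_white from where it was at the start of the episode above 0.02 m or angle between flask_white's own z axis and vertical above 0.5 rad or distance of any of petri, beaker, reagent, slidebox, pen, tuberack from where it was at the start of the episode above 0.03 m).
It also fails if it takes over 66 s, if anything falls off the work surface, if the arm or the gripper's body presses on something with over 40 N, if the wrist force passes 120 N, or if a joint passes its speed limit or range.

## Robot

A 6-joint arm with a two-finger parallel gripper is mounted at the origin on the work surface. World frame = base frame: x ahead of the robot, y to its left, z up, the work surface at z = 0. Lengths are in mm, angles in rad, forces in N, time in s.
With the tool pointing down it reaches from about 350 to 975 mm from the base axis. Payload 7.1 kg.
Tool frame: the origin (TCP) lies at the very end of the fingers, on their centre line; the grasp point (between the pads) lies 19 mm behind it (ctrl.tcp_to_grasp is the distance from the TCP to the grasp point, in mm); z points along the fingers, x is the direction in which the jaws open and shut, and the axes are right-handed (so a half turn about z gives the same grasp; the last joint's range is limited). The gripper opens to 88 mm and grips with 3 to 60 N. Pads are 20 mm wide; open, the fingers measure 115 mm over their backs; the gripper's body (75 mm by 178 mm) begins 61 mm behind the grasp point.
Start: joints at [-0.019, 0.423, 1.63, -0, 1.089, -0.019], TCP at [624.984, 0.026, 222.675] pointing down, gripper open.
Joint ranges: [-3, 3], [-0.9, 2.11], [0.09, 2.58], [-1.31, 4.45], [0.11, 2.69], [-2.54, 2.54]. Speed limits (rad/s): [2.39, 2.39, 3.01, 3.14, 3.14, 3.14].

## Interface

Orientations are given as a rotation vector (axis times angle).
In Python, from workcell import get_obs, viewer, ctrl, masks_of gives the robot as it stands. The module is installed in compiled form; this text tells all that it offers.
- The arm moves only by the shell command python3 -m inch 'ROWS'. ROWS is JSON, a list of rows, each an object of numbers: "tx", "ty", "tz": the shift along the tool's x, y, z in cm; "ax", "ay", "az": the turn, a rotation vector about the tool's x, y, z in degrees; "jaw": the opening, from 0 (shut) to 1 (fully open). In form: [{"tx": .., "ty": .., "tz": .., "ax": .., "ay": .., "az": .., "jaw": ..}, ...]. A call has 1 to 12 rows; each row shifts and turns the commanded pose from where the row before left it, along the tool's axes as they then stand; what a row does not reach is not made up. A row lasts 1/8 s, in which the tool goes at most 62.5 mm and 10.7 degrees, less where a joint would pass 70% of its speed; a pose out of reach is approached as far as the arm can. A call is refused whole if a number of a shift passes 6.25 or a number of a turn 10.7, either way. A call with a gripper value outside its range is refused whole. The fingers move at their own pace and stop on an object; the grip force is fixed at half the most. Time passes only in rows, so rows that do not move let the fingers close. It gives the time, the measured TCP pose, the force and the opening at its end, in the units of the state.
- get_obs(): the state, without advancing time (a new reading comes with each control period).
- viewer.get_image(name): name is "scene" or "side" or "wrist"; returns (picture, depth): 400x640x3 uint8, red, green, blue; 400x640 float32, mm along the optical axis (not along the pixel's ray), 0 where there is no reading.
- viewer.get_calibration(name): a dict with "fx", "fy", "cx", "cy" (pixels), "distortion" ([k1, k2, p1, p2, k3] as OpenCV has them; the pictures are not rectified), "rvec" (rotation vector, rad) and "tvec" (3), from world to camera coordinates, as OpenCV has them. Camera axes: x right, y down, z forward; pixel columns grow to the right and rows downward; lengths in mm; the calibration is good to about 2 mm. A picture is of the moment at which its call begins: read the wrist's pose just before it. get_calibration takes no time and is no camera call; for the wrist camera it gives the pose at the moment of the call.
- ctrl.close_job(): hands the job in, once; it reports no verdict.
Trained networks look in the newest picture that a camera, given by its name, has taken for a name from the list of things; names that differ only in an ending like _2 or _b are one class to them, and where a whole thing is asked for, a point or a joint stands for the part that bears it (a point fixed in the world has none). Each returns a list of dicts, best first, with "score" (0 to 1); they miss things now and then, are a little off and sometimes report something else, mostly with a low value. They report only what shows in the picture. A call takes as long as a camera call. They do not tell look-alikes from the thing itself.
- masks_of(camera, thing): "pixels" (400x640 bool, what is visible of it) and "location" ([column, row] in pixels, amid what is visible of it).
The state is a dict: "t": time; "qpos": joint angles; "qvel": joint speeds; "joint_torque": joint torques, N m; "ee_pos": TCP position; "orientation": TCP orientation; "ft_force": force on the tool from outside, world axes, zero at the start; "moment": the same for the moment, N m; "width": finger opening in mm.
Only numpy, scipy, OpenCV 4.12 (cv2) and the standard library are available. Lean on these libraries where they do the work, as an engineer would, in place of code of your own. Each camera call takes 0.05 s, during which the arm holds its last target. There are 200 camera calls.

## Working session

There is one attempt and no reset: what is moved stays moved. The work goes in short steps, Python scripts to look and compute and a shell command to move; the robot and the scene stay as the last step left them, time stands still between calls to the robot, and variables do not carry over. Pictures are saved under pics/ and viewed, about 8 in all and at most 12, crops included, and the job is handed in when it is done.

```bash
mkdir -p pics
cat > h.py <<'E'
import numpy as np, cv2
from workcell import get_obs, viewer, ctrl, masks_of
def cal(n):
    c=viewer.get_calibration(n); K=np.array([[c['fx'],0,c['cx']],[0,c['fy'],c['cy']],[0,0,1.]])
    R=cv2.Rodrigues(np.array(c['rvec'],float))[0]; return K,np.array(c['distortion'],float),R,np.array(c['tvec'],float).ravel()
def pts(n,uv,d,c=None):
    K,D,R,t=c or cal(n); uv=np.asarray(uv,float).reshape(-1,1,2)
    x=cv2.undistortPoints(uv,K,D).reshape(-1,2); p=np.c_[x,np.ones(len(x))]*np.asarray(d,float).reshape(-1,1)
    return (p-t)@R
def onz(n,uv,z,c=None):
    K,D,R,t=c or cal(n); a=pts(n,uv,np.ones(len(np.reshape(uv,(-1,2)))),(K,D,R,t)); o=-R.T@t; v=a-o
    return o+v*((z-o[2])/v[:,2:3])
def proj(n,P,c=None):
    K,D,R,t=c or cal(n); return cv2.projectPoints(np.asarray(P,float).reshape(-1,1,3),cv2.Rodrigues(R)[0],t,K,D)[0].reshape(-1,2)
def cloud(n,mask,dep,c=None):
    m=mask&(dep>0); v,u=np.nonzero(m); return pts(n,np.c_[u,v],dep[v,u],c)
def save(im,f): cv2.imwrite('pics/'+f,cv2.cvtColor(im,cv2.COLOR_RGB2BGR))
E
cat > a.py <<'E'
from h import *
np.set_printoptions(precision=1,suppress=True)
for n in ['scene','side']:
    im,d=viewer.get_image(n); save(im,n+'0.png'); c=cal(n); print(n,'cam at',-c[2].T@c[3])
    np.savez(n+'0.npz',im=im,d=d)
    for th in ['case','spatula','flask_green','flask_white','mixer','cup_seat','petri','beaker','reagent','slidebox','pen','tuberack','lid']:
        for r in masks_of(n,th)[:3]:
            P=cloud(n,r['pixels'],d,c)
            if len(P)<5: print(th,r['score'],r['location'],'nodepth');continue
            print(th,round(r['score'],2),np.array(r['location']),len(P),'med',np.median(P,0),'lo',np.percentile(P,2,axis=0),'hi',np.percentile(P,98,axis=0))
print(get_obs())
E
python3 a.py
```

```text
scene cam at [1263.5 -364.7  819.3]
case 0.7 [379.7 201.6] 4358 med [640.2 181.4 120.5] lo [524.  102.1   3.7] hi [677.9 296.3 132. ]
spatula 0.68 [372.6 150.5] 152 med [308.2 382.3  11.7] lo [243.7 324.8   4.9] hi [354.  430.2  19.4]
spatula 0.61 [257.7 200.6] 210 med [ 359.3 -128.2   12.6] lo [ 309.3 -200.4    3.5] hi [395.7 -72.   19.3]
spatula 0.56 [303.8 212.1] 248 med [485.7  -7.   11.5] lo [400.7 -19.5  -0.2] hi [555.3  14.   19.2]
mixer 0.91 [256.  259.2] 2834 med [ 647.8 -218.    81.9] lo [ 541.9 -278.4    6.7] hi [ 691.9 -144.9  121.5]
cup_seat 0.64 [258.3 241.8] 304 med [ 618.4 -205.7  115.1] lo [ 600.8 -231.2   95.6] hi [ 650.6 -182.3  123.8]
petri 0.55 [347.8 271.9] 751 med [754.5  -7.4  17.6] lo [709.6 -47.5   3.5] hi [792.6  34.4  20.6]
beaker 0.83 [452.7 177.1] 616 med [616.7 489.6  66.5] lo [573.1 468.8   0.7] hi [641.7 536.1  96.9]
reagent 0.79 [133.  239.1] 912 med [ 431.1 -500.3   74.8] lo [ 335.1 -542.8    1.3] hi [ 442.9 -473.7  141.8]
slidebox 0.92 [201.5 218.2] 864 med [ 384.2 -314.8   34.6] lo [ 326.3 -367.7    6.3] hi [ 422.2 -259.6   38.4]
slidebox 0.21 [30
[... 1751 characters left out ...]
358.4    2.8] hi [ 417.5 -249.5   36.4]
pen 0.77 [361.1 285.9] 251 med [350.7 241.9  11.5] lo [295.  224.3   0.7] hi [404.6 256.5  15.2]
pen 0.35 [393.2 155.4] 430 med [ 408.4 -479.8   63.9] lo [ 382.9 -610.3   -0.9] hi [ 439.1 -467.5  139.2]
lid 0.9 [280.  229.6] 2424 med [591.6 222.8 127.8] lo [524.  117.  123.2] hi [664.5 308.6 130.9]
{'t': 1.4, 'qpos': array([-0. ,  0.4,  1.6,  0. ,  1.1, -0. ]), 'qvel': array([-0.,  0.,  0., -0., -0., -0.]), 'joint_torque': array([ -0. , -54.5, -27.4,   0.1,   0. ,  -0. ]), 'ee_pos': array([625. ,   0. , 222.7]), 'orientation': array([-3.1,  0. , -0. ]), 'ft_force': array([0.8, 0.1, 0.2]), 'moment': array([-0. , -0.1, -0. ]), 'width': 88.01696029393842}
```

Run:
```python
from h import *
a=np.load('scene0.npz')['im']; b=np.load('side0.npz')['im']
A=cv2.resize(a[120:330,180:500],(800,525),interpolation=cv2.INTER_CUBIC); save(A,'c1.png')
B=cv2.resize(b[130:310,200:440],(800,600),interpolation=cv2.INTER_CUBIC); save(B,'c2.png')
```

```text
(no output)
```

View pics/c1.png

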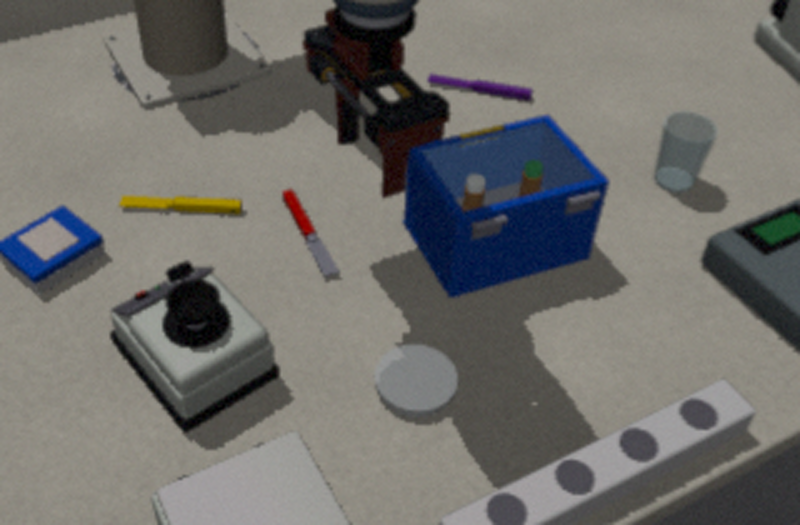

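View pics/c2.png

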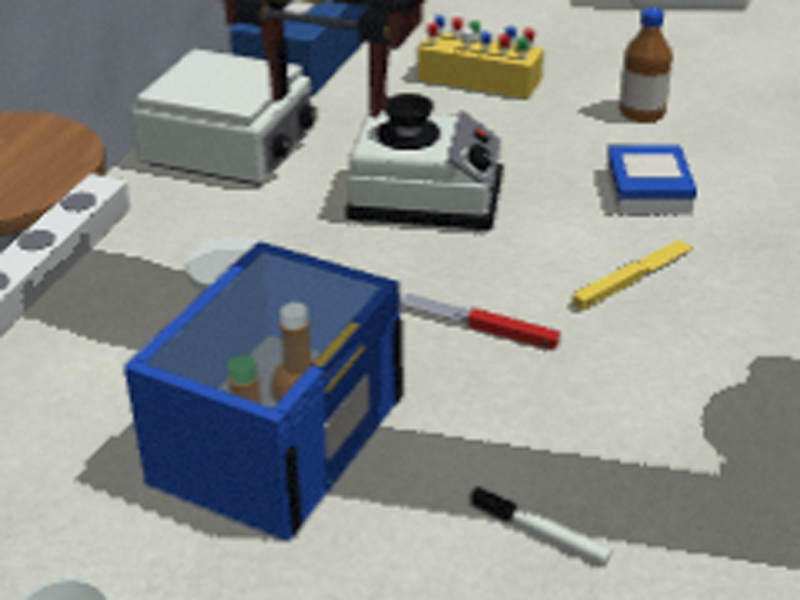

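```bash
cat > m.py <<'E'
from h import *
np.set_printoptions(precision=1,suppress=True)
for n in ['scene','side']:
    z=np.load(n+'0.npz'); im,d=z['im'],z['d']; c=cal(n); hsv=cv2.cvtColor(im,cv2.COLOR_RGB2HSV)
    H,S,V=[hsv[...,i].astype(int) for i in range(3)]
    v,u=np.mgrid[:400,:640]; P=np.zeros((400,640,3)); P[d>0]=pts(n,np.c_[u[d>0],v[d>0]],d[d>0],c)
    near=lambda x,y,r:(np.hypot(P[...,0]-x,P[...,1]-y)<r)&(d>0)
    blue=(H>105)&(H<130)&(S>140)
    # lid top: blue, project on z=130 by ray
    m=blue&near(597,205,140)&(P[...,2]>123)
    vv,uu=np.nonzero(m); Q=onz(n,np.c_[uu,vv],130,c)
    print(n,'lid rect',cv2.minAreaRect(Q[:,:2].astype(np.float32)),'z',np.median(P[m][:,2]))
    red=((H<8)|(H>172))&(S>150)&near(450,0,90)&(P[...,2]<40)
    vv,uu=np.nonzero(red); Q=onz(n,np.c_[uu,vv],14,c); print(' red rect',len(Q),cv2.minAreaRect(Q[:,:2].astype(np.float32)),Q.mean(0),'z',np.percentile(P[red][:,2],90))
    bl=near(535,-10,60)&(P[...,2]<40)&(P[...,2]>5.5)&~red&(S<60)
    vv,uu=np.nonzero(bl); Q=onz(n,np.c_[uu,vv],10,c)
    if len(Q)>5: print(' blade',len(Q),cv2.minAreaRect(Q[:,:2].astype(np.float32)),Q.mean(0))
    g=(H>45)&(H<80)&(S>100)&near(600,220,130)
    vv,uu=np.nonzero(g); print(' green px',len(uu),uu.mean() if len(uu) else 0,vv.mean() if len(uu) else 0)
    if len(uu): print(onz(n,[[uu.mean(),vv.mean()]],110,c))
    y=(H>18)&(H<35)&(S>120)&near(520,205,60); 
    vv,uu=np.nonzero(y); print(' yellow', len(uu), np.median(P[y],0) if len(uu) else '')
    rim=near(622,-207,33)&(P[...,2]>116)&(V<70); Q=P[rim]; 
    print(' cup',len(Q),cv2.minEnclosingCircle(Q[:,:2].astype(np.float32)),Q.mean(0))
    mm=(P[...,2]>60)&(P[...,2]<95)&near(605,-205,120)&(V>110)&(S<50); print(' mixer',mm.sum(),cv2.minAreaRect(P[mm][:,:2].astype(np.float32)))
E
python3 m.py
```

```text
scene lid rect ((599.0261840820312, 202.945068359375), (197.9524383544922, 149.8314666748047), 82.97148132324219) z 129.28210904339892
 red rect 85 ((441.3385009765625, -4.020927429199219), (15.554219245910645, 89.21956634521484), 83.34968566894531) [443.3  -4.1  14. ] z 18.757414236290558
 blade 112 ((528.214111328125, -16.68195343017578), (68.18934631347656, 103.51693725585938), 27.273799896240234) [525.   -9.8  10. ]
 green px 35 392.9714285714286 187.31428571428572
[[600.5 245.9 110. ]]
 yellow 16 [531.2 213.7 132.4]
 cup 143 ((623.8788452148438, -207.17605590820312), 28.691768646240234) [ 622.7 -206.5  120.5]
 mixer 691 ((605.644287109375, -212.9027099609375), (152.35479736328125, 112.73832702636719), 11.809236526489258)
side lid rect ((593.1640014648438, 213.1356201171875), (202.63742065429688, 145.84521484375), 83.426513671875) z 128.81702015380287
 red rect 144 ((439.5633239746094, 5.677406311035156), (28.569021224975586, 89.84412384033203), 85.60382080078125) [440.3   5.8  14. ] z 16.419965152786713
 blade 85 ((524.0630493164062, -5.524722099304199), (21.848772048950195, 72.70866394042969), 85.5835189819336) [524.7  -5.8  10. ]
 green px 35 272.2 239.71428571428572
[[600.9 245.9 110. ]]
 yellow 43 [529.4 218.1 130.1]
 cup 48 ((624.1588134765625, -202.2113037109375), 29.519886016845703) [ 621.  -203.8  119.1]
 mixer 422 ((606.131103515625, -204.4234619140625), (150.47666931152344, 116.76985931396484), 11.769636154174805)
```

```bash
python3 -m inch '[{"tx":-4,"az":-7},{"tx":-4,"az":0},{"tx":-4},{"tx":-4},{"az":-10},{"az":-10},{"az":-10},{"az":-10},{"az":-10},{"az":-10},{"az":-10},{"az":-7.5}]'
cat > w.py <<'E'
from h import *
import sys
np.set_printoptions(precision=1,suppress=True)
im,d=viewer.get_image('wrist'); c=cal('wrist'); np.savez('w.npz',im=im,d=d,**dict(zip('KDRt',c))); save(im,sys.argv[1])
o=get_obs(); print(o['ee_pos'],cv2.Rodrigues(o['orientation'])[0].T,'cam',-c[2].T@c[3],o['t'])
E
python3 w.py w1.png
python3 - <<'E'
from h import *
np.set_printoptions(precision=1,suppress=True)
z=np.load('w.npz'); im,d=z['im'],z['d']; c=tuple(z[k] for k in 'KDRt'); n='wrist'
hsv=cv2.cvtColor(im,cv2.COLOR_RGB2HSV);H,S,V=[hsv[...,i].astype(int) for i in range(3)]
red=((H<8)|(H>172))&(S>150); k,l,st,ce=cv2.connectedComponentsWithStats(red.astype(np.uint8))
for i in range(1,k):
    if st[i,4]>300:
        v,u=np.nonzero(l==i); Q=onz(n,np.c_[u,v],16,c); r=cv2.minAreaRect(Q[:,:2].astype(np.float32)); print(st[i],r, np.median(cloud(n,l==i,d,c),0))
E
```

```text
[625.    0.  222.6] [[ 1. -0. -0.]
 [-0. -1. -0.]
 [-0.  0. -1.]] cam [623.5  68.8 384.1] 1.45
[ 126  170   78   18 1017] ((442.451904296875, 0.37955474853515625), (15.989838600158691, 90.74532318115234), 85.09442138671875) [442.4   0.5  15. ]$[0]: bad value
```

View pics/w1.png

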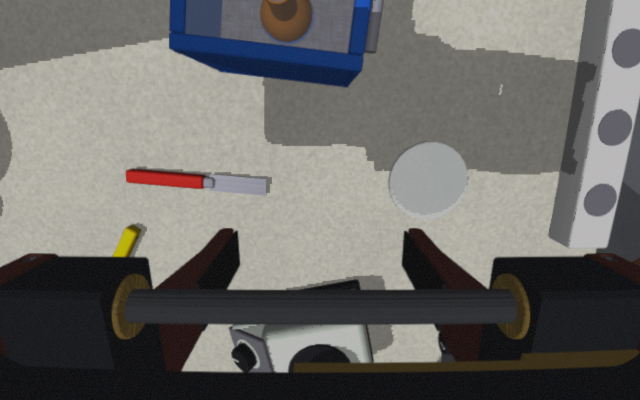

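```bash
python3 -m inch '[{"tx":-3.77,"ty":0.24,"tz":0,"ax":0,"ay":0,"az":0,"jaw":0.5},{"tx":-3.77,"ty":0,"tz":0,"ax":0,"ay":0,"az":0,"jaw":0.5},{"tx":-3.77,"ty":0,"tz":0,"ax":0,"ay":0,"az":0,"jaw":0.5},{"tx":-3.76,"ty":0,"tz":0,"ax":0,"ay":0,"az":0,"jaw":0.5},{"tx":0,"ty":0,"tz":0,"ax":0,"ay":0,"az":-10.7,"jaw":0.5},{"tx":0,"ty":0,"tz":0,"ax":0,"ay":0,"az":-10.7,"jaw":0.5},{"tx":0,"ty":0,"tz":0,"ax":0,"ay":0,"az":-10.7,"jaw":0.5},{"tx":0,"ty":0,"tz":0,"ax":0,"ay":0,"az":-10.7,"jaw":0.5},{"tx":0,"ty":0,"tz":0,"ax":0,"ay":0,"az":-10.7,"jaw":0.5},{"tx":0,"ty":0,"tz":0,"ax":0,"ay":0,"az":-10.7,"jaw":0.5},{"tx":0,"ty":0,"tz":0,"ax":0,"ay":0,"az":-10.7,"jaw":0.5},{"tx":0,"ty":0,"tz":0,"ax":0,"ay":0,"az":-10.2,"jaw":0.5}]'; python3 w.py w2.png
```

```text
t: 2.95
ee_pos: [474.4, -2.4, 222.8]
orientation: [2.308, 2.131, 0.0]
ft_force: [0.2, 0.7, -0.0]
width: 44.2
[474.4  -2.4 222.8] [[ 0.1  1.  -0. ]
 [ 1.  -0.1  0. ]
 [ 0.  -0.  -1. ]] cam [404.9   3.3 384.2] 3.0
```

Run:
```python
from h import *
np.set_printoptions(precision=1,suppress=True)
z=np.load('w.npz'); im,d=z['im'],z['d']; c=tuple(z[k] for k in 'KDRt'); n='wrist'
hsv=cv2.cvtColor(im,cv2.COLOR_RGB2HSV);H,S,V=[hsv[...,i].astype(int) for i in range(3)]
def rep(m,z,nm,mn=300):
    k,l,st,ce=cv2.connectedComponentsWithStats(m.astype(np.uint8))
    for i in range(1,k):
        if st[i,4]>mn:
            v,u=np.nonzero(l==i); Q=onz(n,np.c_[u,v],z,c); print(nm,st[i],cv2.minAreaRect(Q[:,:2].astype(np.float32)), np.median(cloud(n,l==i,d,c),0))
rep(((H<8)|(H>172))&(S>150),16,'red'); rep((H>105)&(H<130)&(S>140),130,'blue',1000); rep((H>18)&(H<35)&(S>120),130,'yellow',30)
```

```text
red [ 312  108   13   81 1013] ((440.2374267578125, -1.8525238037109375), (13.669715881347656, 89.49418640136719), 86.06023406982422) [438.2  -1.5  15.2]
blue [   0   58   88  104 3148] ((383.7845458984375, -222.21755981445312), (60.83052062988281, 73.82395935058594), 21.784378051757812) [ 379.8 -282.7   32.9]
blue [ 417  199  223   60 6657] ((510.1646423339844, 177.90133666992188), (199.98704528808594, 51.007511138916016), 84.39601135253906) [520.6 152.7  90.5]
yellow [ 120   38  141   78 2200] ((369.68951416015625, -91.00566101074219), (111.25666809082031, 11.926094055175781), 60.08649444580078) [ 350.4 -139.7   10.5]
yellow [544 238  68  12 504] ((524.574951171875, 217.3107147216797), (59.64752197265625, 9.281121253967285), 86.4156494140625) [524.  218.6 129.7]
yellow [211 275  22  66 711] ((563.3909301757812, -97.14360809326172), (17.343984603881836, 67.75723266601562), 77.59081268310547) [443.7 -22.4 320.6]
yellow [409 275  22  66 719] ((576.263427734375, 80.22702026367188), (67.54984283447266, 17.596548080444336), 2.9785068035125732) [447.2  23.1 320.5]
yellow [ 185  353  369   20 3828] ((632.5462036132812, 35.49168395996094), (354.8589172363281, 18.343616485595703), 85.98424530029297) [455.2  20.4 329.4]
```

```bash
python3 -m inch '[{"tx":-0.1,"ty":0,"tz":5,"ax":0,"ay":0,"az":0,"jaw":0.5},{"tx":0,"ty":0,"tz":5,"ax":0,"ay":0,"az":0,"jaw":0.5},{"tx":0,"ty":0,"tz":5,"ax":0,"ay":0,"az":0,"jaw":0.5},{"tx":0,"ty":0,"tz":4,"ax":0,"ay":0,"az":0,"jaw":0.5},{"tx":0,"ty":0,"tz":2,"ax":0,"ay":0,"az":0,"jaw":0.5},{"tx":0,"ty":0,"tz":1,"ax":0,"ay":0,"az":0,"jaw":0.5},{"tx":0,"ty":0,"tz":0,"ax":0,"ay":0,"az":0,"jaw":0.5},{"tx":0,"ty":0,"tz":0,"ax":0,"ay":0,"az":0,"jaw":0},{"tx":0,"ty":0,"tz":0,"ax":0,"ay":0,"az":0,"jaw":0},{"tx":0,"ty":0,"tz":0,"ax":0,"ay":0,"az":0,"jaw":0},{"tx":0,"ty":0,"tz":0,"ax":0,"ay":0,"az":0,"jaw":0},{"tx":0,"ty":0,"tz":0,"ax":0,"ay":0,"az":0,"jaw":0}]'
```

```text
t: 4.5
ee_pos: [474.6, -3.4, 3.2]
orientation: [2.314, 2.124, 0.001]
ft_force: [-0.1, -0.6, 6.2]
width: 15.9
```

```bash
python3 -m inch '[{"tx":0,"ty":0,"tz":-4,"ax":0,"ay":0,"az":0,"jaw":0},{"tx":0,"ty":0,"tz":-5,"ax":0,"ay":0,"az":0,"jaw":0},{"tx":0,"ty":0,"tz":-5,"ax":0,"ay":0,"az":0,"jaw":0},{"tx":3.2,"ty":-1.33,"tz":0,"ax":0,"ay":0,"az":0,"jaw":0},{"tx":3.2,"ty":-1.33,"tz":0,"ax":0,"ay":0,"az":0,"jaw":0},{"tx":3.2,"ty":-1.33,"tz":0,"ax":0,"ay":0,"az":0,"jaw":0},{"tx":3.2,"ty":-1.33,"tz":0,"ax":0,"ay":0,"az":0,"jaw":0},{"tx":3.2,"ty":-1.33,"tz":0,"ax":0,"ay":0,"az":0,"jaw":0},{"tx":3.2,"ty":-1.33,"tz":0,"ax":0,"ay":0,"az":0,"jaw":0},{"tx":3.2,"ty":-1.36,"tz":0,"ax":0,"ay":0,"az":0,"jaw":0},{"tx":0,"ty":0,"tz":0,"ax":0,"ay":0,"az":0,"jaw":0},{"tx":0,"ty":0,"tz":0,"ax":0,"ay":0,"az":0,"jaw":0}]'; python3 w.py w3.png
python3 - <<'E'
from h import *
im,d=viewer.get_image('side'); np.savez('side1.npz',im=im,d=d); save(cv2.resize(im[150:350,220:460],(720,600),interpolation=cv2.INTER_CUBIC),'s1.png')
E
```

```text
t: 6.0
ee_pos: [400.1, 227.4, 142.6]
orientation: [2.314, 2.125, -0.001]
ft_force: [0.2, -0.4, -0.6]
width: 16.0
[400.3 227.1 142.6] [[ 0.1  1.  -0. ]
 [ 1.  -0.1 -0. ]
 [-0.  -0.  -1. ]] cam [331.  233.7 304. ] 6.05
```

View pics/w3.png

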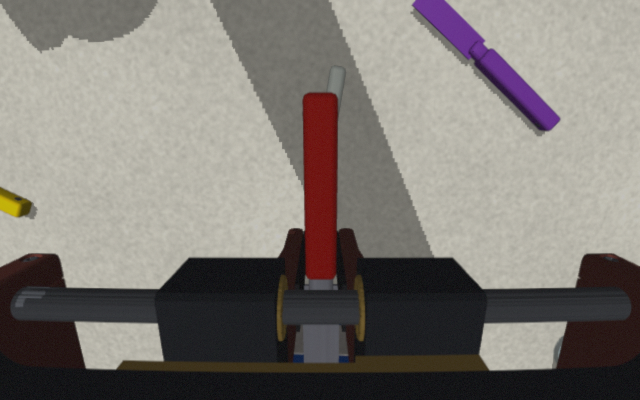

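View pics/s1.png

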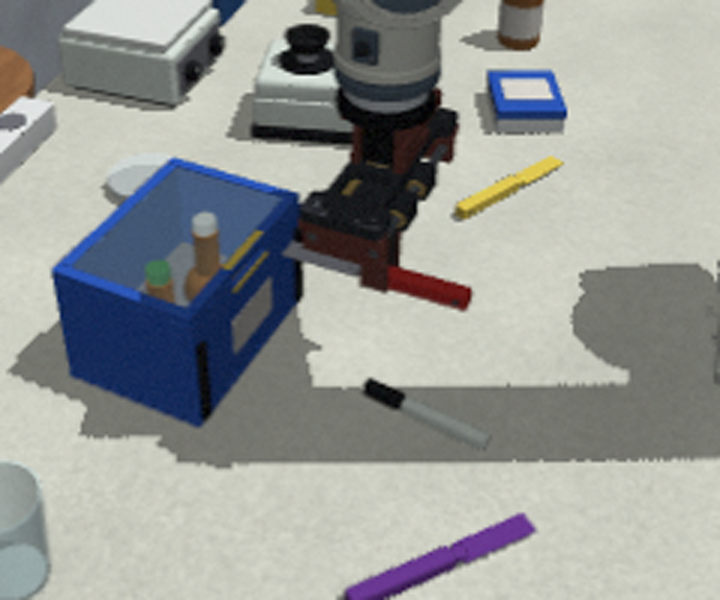

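Run:
```python
from h import *
from scipy.optimize import minimize
np.set_printoptions(precision=2,suppress=True)
M={}
for n in ['scene','side']:
    z=np.load(n+'0.npz'); im,d=z['im'],z['d']; hsv=cv2.cvtColor(im,cv2.COLOR_RGB2HSV); c=cal(n)
    v,u=np.mgrid[:400,:640]; P=np.full((400,640,3),1e4); P[d>0]=pts(n,np.c_[u[d>0],v[d>0]],d[d>0],c)
    m=((hsv[...,0]>105)&(hsv[...,0]<130)&(hsv[...,1]>120)&(np.hypot(P[...,0]-597,P[...,1]-205)<150)).astype(np.uint8)
    k,l,st,ce=cv2.connectedComponentsWithStats(m); i=1+np.argmax(st[1:,4]); v,u=np.nonzero(l==i)
    hull=cv2.convexHull(np.c_[u,v].astype(np.int32)); t=np.zeros((1600,2560),np.uint8); cv2.fillConvexPoly(t,hull*4+0,1); M[n]=(cv2.dilate(t,np.ones((5,5))),c)
def box(p):
    x,y,a=p; R=np.array([[np.cos(a),-np.sin(a)],[np.sin(a),np.cos(a)]])
    return np.array([np.r_[R@[sx*72,sy*99]+[x,y],z] for sx in(-1,1) for sy in(-1,1) for z in(0,130)])
def cost(p,ns):
    s=0
    for n in ns:
        t,c=M[n]; q=np.zeros_like(t); cv2.fillConvexPoly(q,cv2.convexHull((proj(n,box(p),c)*4).astype(np.float32)).astype(np.int32),1); s+=(q!=t).sum()/t.sum()
    return s
for ns in (['scene'],['side'],['scene','side']):
    r=minimize(cost,[597,207,-.1],args=(ns,),method='Nelder-Mead',options=dict(initial_simplex=[[597,207,-.1],[604,207,-.1],[597,214,-.1],[597,207,-.05]])); 
    x,y,a=r.x; print(ns,r.x[:2],np.degrees(a),r.fun,'slot',x-72*np.cos(a),y-72*np.sin(a))
z=np.load('w.npz'); c=tuple(z[k] for k in 'KDRt'); hsv=cv2.cvtColor(z['im'],cv2.COLOR_RGB2HSV)
m=((hsv[...,0]<8)|(hsv[...,0]>172))&(hsv[...,1]>150)&(hsv[...,2]>80); m[:, :300]=0; m[:,340:]=0; m[270:]=0
m=cv2.erode(m.astype(np.uint8),np.ones((7,7)))>0
P=cloud('wrist',m,z['d'],c); A=np.c_[P[:,:2]-[400.3,227.1],np.ones(len(P))]; s,*_=np.linalg.lstsq(A,P[:,2],rcond=None); print('handle top slope',s,len(P)); vv,uu=np.nonzero(m)
Q=onz('wrist',np.c_[uu,vv],155,c); print(cv2.minAreaRect(Q[:,:2].astype(np.float32)),P.min(0),P.max(0))
z=np.load('side1.npz'); c=cal('side'); 
for uv in ([220+283/3,150+247/3],[220+360/3,150+270/3]): print('blade px',uv, z['d'][int(uv[1]),int(uv[0])], pts('side',[uv],[z['d'][int(uv[1]),int(uv[0])]],c))
```

```text
['scene'] [595.51 206.74] -6.920362818882351 0.01069905196479941 slot 524.0305900712901 215.41323966053662
['side'] [595.03 208.49] -6.531402092755889 0.012384899260727807 slot 523.4958157308811 216.67985027259974
['scene', 'side'] [595.59 207.78] -6.536652373128901 0.028585519245902795 slot 524.0560547612091 215.9762425609955
handle top slope [  0.     0.   154.71] 4302
((362.5795593261719, 230.88978576660156), (12.036598205566406, 81.26206970214844), 85.51727294921875) [321.79 221.8  152.32] [403.85 239.87 156.73]
blade px [314.3333333333333, 232.33333333333331] 1044.3062 [[515.75 153.11  87.92]]
blade px [340.0, 240.0] 903.4934 [[411.29 243.55 159.81]]
```

```bash
python3 -m inch '[{"tx":0.3,"ty":0,"tz":1.6,"ax":0,"ay":0,"az":1.7,"jaw":0},{"tx":0,"ty":0,"tz":1.65,"ax":0,"ay":0,"az":0,"jaw":0},{"tx":0,"ty":0,"tz":0,"ax":0,"ay":0,"az":0,"jaw":0},{"tx":0,"ty":1.2,"tz":0,"ax":0,"ay":0,"az":0,"jaw":0},{"tx":0,"ty":1.2,"tz":0,"ax":0,"ay":0,"az":0,"jaw":0},{"tx":0,"ty":0.8,"tz":0,"ax":0,"ay":0,"az":0,"jaw":0},{"tx":0,"ty":0.6,"tz":0,"ax":0,"ay":0,"az":0,"jaw":0},{"tx":0,"ty":0.6,"tz":0,"ax":0,"ay":0,"az":0,"jaw":0},{"tx":0,"ty":0.4,"tz":0,"ax":0,"ay":0,"az":0,"jaw":0},{"tx":0,"ty":0,"tz":0,"ax":0,"ay":0,"az":0,"jaw":0},{"tx":0,"ty":0,"tz":0,"ax":0,"ay":0,"az":0,"jaw":0}]'
```

```text
t: 7.48
ee_pos: [447.9, 225.2, 110.1]
orientation: [-2.345, -2.09, 0.001]
ft_force: [0.6, -0.7, -0.9]
width: 15.7
```

```bash
python3 -m inch '[{"tx":0,"ty":0.6,"tz":0,"ax":0,"ay":0,"az":0,"jaw":0},{"tx":0,"ty":0.6,"tz":0,"ax":0,"ay":0,"az":0,"jaw":0},{"tx":0,"ty":0.6,"tz":0,"ax":0,"ay":0,"az":0,"jaw":0},{"tx":0,"ty":0.6,"tz":0,"ax":0,"ay":0,"az":0,"jaw":0},{"tx":0,"ty":0,"tz":0,"ax":0,"ay":0,"az":0,"jaw":0},{"tx":0,"ty":0,"tz":0,"ax":0,"ay":0,"az":0,"jaw":0}]'
python3 - <<'E'
from h import *
im,d=viewer.get_image('side'); np.savez('side2.npz',im=im,d=d); save(cv2.resize(im[190:310,240:400],(800,600),interpolation=cv2.INTER_CUBIC),'s2.png')
E
```

```text
t: 8.22
ee_pos: [471.9, 222.4, 110.1]
orientation: [-2.346, -2.09, 0.001]
ft_force: [-0.1, 0.7, -0.8]
width: 15.6
```

View pics/s2.png

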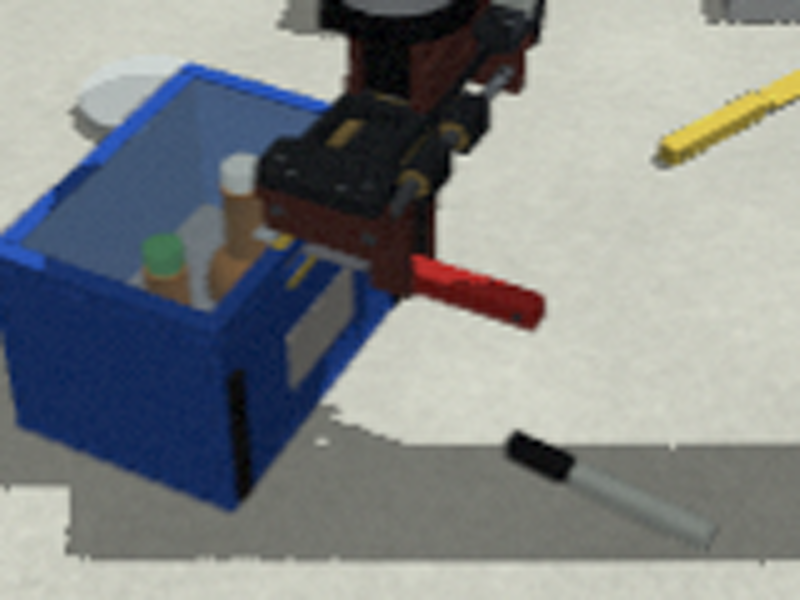

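```bash
python3 -m inch '[{"tx":0,"ty":0,"tz":-0.5,"ax":0,"ay":0,"az":0,"jaw":0},{"tx":0,"ty":0,"tz":-0.5,"ax":0,"ay":0,"az":0,"jaw":0},{"tx":0,"ty":0,"tz":-0.5,"ax":0,"ay":0,"az":0,"jaw":0},{"tx":0,"ty":0.1,"tz":-0.6,"ax":0,"ay":0,"az":0,"jaw":0},{"tx":0,"ty":0.1,"tz":-0.6,"ax":0,"ay":0,"az":0,"jaw":0},{"tx":0,"ty":0,"tz":0,"ax":0,"ay":0,"az":0,"jaw":0}]'
cat > lid.py <<'E'
from h import *
import sys
np.set_printoptions(precision=1,suppress=True)
for n in ['side','scene']:
    im,d=viewer.get_image(n); c=cal(n); save(im,sys.argv[1]+n+'.png'); np.savez(sys.argv[1]+n+'.npz',im=im,d=d)
    v,u=np.mgrid[:400,:640]; P=pts(n,np.c_[u.ravel(),v.ravel()],d.ravel(),c); hsv=cv2.cvtColor(im,cv2.COLOR_RGB2HSV).reshape(-1,3)
    a=np.radians(-6.6); R=np.array([[np.cos(a),-np.sin(a),0],[np.sin(a),np.cos(a),0],[0,0,1]]); Q=(P-[595.5,207.7,0])@R
    m=(hsv[:,0]>105)&(hsv[:,0]<130)&(hsv[:,1]>120)&(abs(Q[:,1])<110)&(abs(Q[:,0])<110)&(d.ravel()>0)&(Q[:,2]>133); q=Q[m]
    if len(q)<10: print(n,'few',len(q)); continue
    th=np.degrees(np.arctan2(q[:,2]-125,77-q[:,0])); print(n,len(q),'lid deg pct',np.percentile(th,[10,50,90]),'max z',np.percentile(q[:,2],98), 'x',np.percentile(q[:,0],[2,98]))
E
python3 lid.py L1
```

```text
t: 9.02
ee_pos: [474.0, 222.3, 137.6]
orientation: [-2.346, -2.09, -0.0]
ft_force: [-1.0, 0.3, -2.4]
width: 15.5
side 343 lid deg pct [ 6.1  8.5 10.9] max z 147.24034112867335 x [-70.6  42.5]
scene 1232 lid deg pct [ 7.8  9.2 13. ] max z 258.87532656217905 x [-91.3  52.7]
```

```bash
python3 -m inch '[{"tx":0,"ty":0.34,"tz":-1.1,"ax":0,"ay":0,"az":0,"jaw":0},{"tx":0,"ty":0.34,"tz":-1.1,"ax":0,"ay":0,"az":0,"jaw":0},{"tx":0,"ty":0.52,"tz":-0.97,"ax":0,"ay":0,"az":0,"jaw":0},{"tx":0,"ty":0.52,"tz":-0.97,"ax":0,"ay":0,"az":0,"jaw":0},{"tx":0,"ty":0.7,"tz":-0.84,"ax":0,"ay":0,"az":0,"jaw":0},{"tx":0,"ty":0.7,"tz":-0.84,"ax":0,"ay":0,"az":0,"jaw":0},{"tx":0,"ty":0,"tz":0,"ax":0,"ay":0,"az":0,"jaw":0}]'; python3 lid.py L2
```

```text
t: 10.0
ee_pos: [506.5, 218.8, 196.3]
orientation: [2.345, 2.089, 0.004]
ft_force: [-0.4, -0.9, -2.0]
width: 15.9
side 645 lid deg pct [24.5 27.  30.9] max z 341.74070166289295 x [-74.1  65.3]
scene 1469 lid deg pct [26.1 28.2 39.4] max z 320.01825306439014 x [-66.5  69.5]
```

Run:
```python
from h import *
a=np.load('L2side.npz')['im'][150:300,230:400]; b=np.load('L2scene.npz')['im'][110:260,300:470]
save(np.hstack([cv2.resize(x,(400,353),interpolation=cv2.INTER_CUBIC) for x in(a,b)]),'c5.png')
```

```text
(no output)
```

View pics/c5.png

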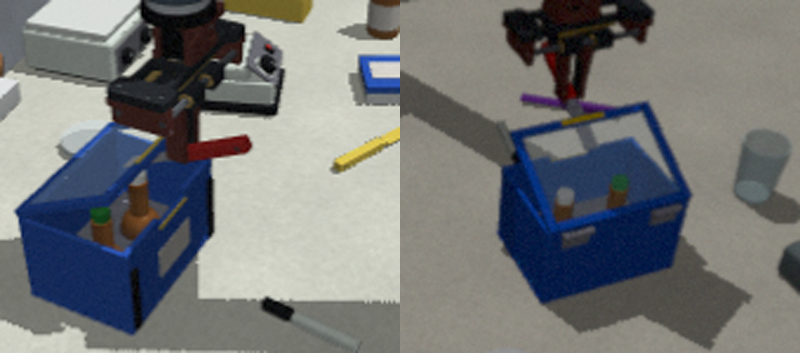

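```bash
python3 -m inch '[{"tx":0,"ty":0,"tz":0.6,"ax":0,"ay":0,"az":0,"jaw":0},{"tx":0,"ty":-2,"tz":0,"ax":0,"ay":0,"az":0,"jaw":0},{"tx":0,"ty":-4,"tz":0,"ax":0,"ay":0,"az":0,"jaw":0},{"tx":0,"ty":-5,"tz":0,"ax":0,"ay":0,"az":0,"jaw":0},{"tx":-3.67,"ty":0,"tz":0,"ax":0,"ay":0,"az":0,"jaw":0},{"tx":-3.67,"ty":1,"tz":0,"ax":0,"ay":0,"az":0,"jaw":0},{"tx":-3.67,"ty":2,"tz":0,"ax":0,"ay":0,"az":0,"jaw":0},{"tx":-3.67,"ty":2,"tz":0,"ax":0,"ay":0,"az":0,"jaw":0},{"tx":-3.67,"ty":2,"tz":0,"ax":0,"ay":0,"az":0,"jaw":0},{"tx":-3.67,"ty":2,"tz":0,"ax":0,"ay":0,"az":0,"jaw":0},{"tx":0,"ty":0,"tz":0,"ax":0,"ay":0,"az":0,"jaw":0},{"tx":0,"ty":0,"tz":0,"ax":0,"ay":0,"az":0,"jaw":0}]'; python3 w.py w4.png; python3 lid.py L3;  python3 - <<'E'
from h import *
np.set_printoptions(precision=3,suppress=True)
z=np.load('w.npz'); c=tuple(z[k] for k in 'KDRt'); hsv=cv2.cvtColor(z['im'],cv2.COLOR_RGB2HSV)
m=((hsv[...,0]<8)|(hsv[...,0]>172))&(hsv[...,1]>150)&(hsv[...,2]>80); m[:, :290]=0; m[:,350:]=0; m[260:]=0
m=cv2.erode(m.astype(np.uint8),np.ones((7,7)))>0
P=cloud('wrist',m,z['d'],c); o=get_obs()['ee_pos']; u=(P[:,:2]-o[:2])@[.9934,-.115]; s=np.polyfit(u,P[:,2]-o[2],1); print('slope',s,np.degrees(np.arctan(s[0])),len(P),u.min(),u.max())
E
```

```text
t: 11.6
ee_pos: [458.7, 2.8, 189.2]
orientation: [-2.345, -2.089, 0.001]
ft_force: [-0.5, 0.8, -1.1]
width: 15.8
[458.8   3.1 189.2] [[ 0.1  1.   0. ]
 [ 1.  -0.1 -0. ]
 [-0.   0.  -1. ]] cam [389.8  11.5 350.7] 11.65
side 845 lid deg pct [24.7 27.  29.4] max z 191.49343163081684 x [-55.5  65.5]
scene 1424 lid deg pct [26.  28.  33.5] max z 191.12040383498334 x [-48.9  69.3]
slope [-0.454  8.757] -24.435567691385753 4867 -78.88165488630872 -0.8447733137586095
```

```bash
python3 -m inch '[{"tx":0,"ty":0,"tz":4.3,"ax":0,"ay":0,"az":0,"jaw":0},{"tx":0,"ty":0,"tz":4.3,"ax":0,"ay":0,"az":0,"jaw":0},{"tx":0,"ty":0,"tz":4.3,"ax":0,"ay":0,"az":0,"jaw":0},{"tx":0,"ty":0,"tz":0,"ax":-6.1,"ay":0,"az":0,"jaw":0},{"tx":0,"ty":0,"tz":0,"ax":-6.1,"ay":0,"az":0,"jaw":0},{"tx":0,"ty":0,"tz":0,"ax":-6.1,"ay":0,"az":0,"jaw":0},{"tx":0,"ty":0,"tz":0,"ax":-6.1,"ay":0,"az":0,"jaw":0},{"tx":0,"ty":0,"tz":0,"ax":0,"ay":0,"az":0,"jaw":0},{"tx":0,"ty":0,"tz":0,"ax":0,"ay":0,"az":0,"jaw":0}]'; python3 -c "
from h import *
print(np.round(cv2.Rodrigues(get_obs()['orientation'])[0].T,3))"
```

```text
t: 12.88
ee_pos: [459.8, 2.3, 63.6]
orientation: [2.14, 1.901, 0.304]
ft_force: [-0.1, -0.3, -1.0]
width: 15.5
[[ 0.121  0.993 -0.018]
 [ 0.937 -0.108  0.331]
 [ 0.326 -0.057 -0.944]]
```

```bash
python3 -m inch '[{"tx":0,"ty":0,"tz":0,"ax":-2.5,"ay":0,"az":0,"jaw":0},{"tx":0,"ty":0,"tz":0,"ax":-2.5,"ay":0,"az":0,"jaw":0},{"tx":0,"ty":0,"tz":0,"ax":0,"ay":0,"az":0,"jaw":0},{"tx":0,"ty":0,"tz":0,"ax":0,"ay":0,"az":0,"jaw":0}]'; python3 -c "
from h import *
o=get_obs();print(np.round(cv2.Rodrigues(o['orientation'])[0].T,3),o['qpos'])"
```

```text
t: 13.38
ee_pos: [461.5, 4.1, 69.5]
orientation: [2.108, 1.865, 0.323]
ft_force: [-0.1, -0.8, -1.0]
width: 15.7
[[ 0.128  0.991 -0.034]
 [ 0.922 -0.107  0.373]
 [ 0.366 -0.08  -0.927]] [ 0.04824123  0.40244771  2.31565909 -1.08601872  0.11011602 -0.33515394]
```

```bash
python3 -m inch '[{"tx":-0.3,"ty":1.9,"tz":0.8,"ax":0,"ay":0,"az":0,"jaw":0},{"tx":-0.3,"ty":1.9,"tz":0.8,"ax":0,"ay":0,"az":0,"jaw":0},{"tx":-0.4,"ty":1.9,"tz":0.7,"ax":0,"ay":0,"az":0,"jaw":0},{"tx":0,"ty":0,"tz":0,"ax":0,"ay":0,"az":0,"jaw":0},{"tx":0,"ty":0,"tz":0,"ax":0,"ay":0,"az":0,"jaw":0}]'; python3 -c "
from h import *
o=get_obs();print(np.round(cv2.Rodrigues(o['orientation'])[0].T,3),o['qpos'])"
```

```text
t: 14.0
ee_pos: [519.8, -13.8, 69.4]
orientation: [2.108, 1.865, 0.322]
ft_force: [0.4, 0.1, -1.7]
width: 15.2
[[ 0.129  0.991 -0.035]
 [ 0.922 -0.107  0.372]
 [ 0.365 -0.08  -0.928]] [-0.00223547  0.44812562  2.19699839 -0.57996872  0.14492972 -0.89051142]
```

```bash
python3 -m inch '[{"tx":0.1,"ty":0.9,"tz":0.4,"ax":-1.2,"ay":1,"az":0,"jaw":0},{"tx":0.1,"ty":0.9,"tz":0.4,"ax":-1.2,"ay":1,"az":0,"jaw":0},{"tx":0.1,"ty":0.9,"tz":0.4,"ax":0,"ay":0,"az":0,"jaw":0},{"tx":0,"ty":-0.5,"tz":1.1,"ax":0,"ay":0,"az":0,"jaw":0},{"tx":0,"ty":-0.5,"tz":1.1,"ax":0,"ay":0,"az":0,"jaw":0},{"tx":0,"ty":-0.5,"tz":1.1,"ax":0,"ay":0,"az":0,"jaw":0},{"tx":0,"ty":-0.4,"tz":0.9,"ax":0,"ay":0,"az":0,"jaw":0},{"tx":0,"ty":0,"tz":0,"ax":0,"ay":0,"az":0,"jaw":0},{"tx":0,"ty":0,"tz":0,"ax":0,"ay":0,"az":0,"jaw":0}]'; python3 -c "
from h import *
o=get_obs();print(np.round(cv2.Rodrigues(o['orientation'])[0].T,3),o['qpos'])"
```

```text
t: 15.12
ee_pos: [559.4, -10.0, 41.8]
orientation: [2.105, 1.869, 0.349]
ft_force: [-0.9, -0.4, -1.5]
width: 15.9
[[ 0.122  0.992 -0.02 ]
 [ 0.919 -0.105  0.381]
 [ 0.376 -0.065 -0.924]] [-0.00433887  0.54202454  2.12546215 -0.62435125  0.1078258  -0.84744224]
```

```bash
python3 -m inch '[{"tx":0,"ty":0,"tz":0,"ax":3,"ay":0,"az":0,"jaw":0},{"tx":0,"ty":0,"tz":0,"ax":3,"ay":0,"az":0,"jaw":0},{"tx":0,"ty":-0.2,"tz":0.7,"ax":0,"ay":0,"az":0,"jaw":0},{"tx":0,"ty":-0.2,"tz":0.7,"ax":0,"ay":0,"az":0,"jaw":0},{"tx":0,"ty":0,"tz":0,"ax":0,"ay":0,"az":0,"jaw":0},{"tx":0,"ty":0,"tz":0,"ax":0,"ay":0,"az":0,"jaw":0}]'; python3 -c "
from h import *
o=get_obs();print(np.round(cv2.Rodrigues(o['orientation'])[0].T,3),o['qpos'])"
```

```text
t: 15.88
ee_pos: [559.2, -11.2, 26.8]
orientation: [2.168, 1.922, 0.258]
ft_force: [0.6, 0.0, -1.2]
width: 15.8
[[ 0.123  0.992 -0.022]
 [ 0.951 -0.112  0.288]
 [ 0.283 -0.057 -0.957]] [-0.01168306  0.57352657  2.06470885 -0.24487466  0.22190969 -1.23094735]
```

```bash
python3 -m inch '[{"tx":0,"ty":-0.12,"tz":0.4,"ax":0,"ay":0,"az":0,"jaw":0},{"tx":0,"ty":-0.12,"tz":0.4,"ax":0,"ay":0,"az":0,"jaw":0},{"tx":0,"ty":-0.12,"tz":0.4,"ax":0,"ay":0,"az":0,"jaw":0},{"tx":0,"ty":-0.06,"tz":0.2,"ax":0,"ay":0,"az":0,"jaw":0},{"tx":0,"ty":0,"tz":0,"ax":0,"ay":0,"az":0,"jaw":0}]'
```

```text
t: 16.5
ee_pos: [559.6, -11.5, 12.3]
orientation: [2.168, 1.922, 0.258]
ft_force: [0.2, -0.5, -0.2]
width: 15.5
```

```bash
python3 -m inch '[{"tx":0,"ty":-0.08,"tz":0.3,"ax":0,"ay":0,"az":0,"jaw":0},{"tx":0,"ty":0,"tz":0,"ax":0,"ay":0,"az":0,"jaw":0},{"tx":0,"ty":0,"tz":0,"ax":0,"ay":0,"az":0,"jaw":0.45},{"tx":0,"ty":0,"tz":0,"ax":0,"ay":0,"az":0,"jaw":0.45},{"tx":0,"ty":0,"tz":0,"ax":0,"ay":0,"az":0,"jaw":0.45},{"tx":0,"ty":0.8,"tz":-2.6,"ax":0,"ay":0,"az":0,"jaw":0.45},{"tx":0,"ty":1.2,"tz":-4,"ax":0,"ay":0,"az":0,"jaw":0.45},{"tx":0,"ty":1.2,"tz":-4,"ax":5.5,"ay":0,"az":0,"jaw":0.45},{"tx":0,"ty":0.6,"tz":-4,"ax":5.5,"ay":0,"az":0,"jaw":0.45},{"tx":0,"ty":0,"tz":-4,"ax":5.6,"ay":0,"az":0,"jaw":0.45},{"tx":0,"ty":0,"tz":0,"ax":0,"ay":-1.3,"az":0,"jaw":0},{"tx":0,"ty":0,"tz":0,"ax":0,"ay":0,"az":0,"jaw":0}]'; python3 w.py w5.png
python3 - <<'E'
from h import *
np.set_printoptions(precision=1,suppress=True)
z=np.load('w.npz'); c=tuple(z[k] for k in 'KDRt'); hsv=cv2.cvtColor(z['im'],cv2.COLOR_RGB2HSV)
m=((hsv[...,0]<8)|(hsv[...,0]>172))&(hsv[...,1]>150)&(hsv[...,2]>80)
k,l,st,ce=cv2.connectedComponentsWithStats(m.astype(np.uint8))
for i in range(1,k):
    if st[i,4]>300: P=cloud('wrist',l==i,z['d'],c); print(st[i],np.percentile(P,[2,50,98],axis=0))
im,d=viewer.get_image('side'); 
P=cloud('side',((lambda h:((h[...,0]<8)|(h[...,0]>172))&(h[...,1]>150))(cv2.cvtColor(im,cv2.COLOR_RGB2HSV))),d); P=P[(P[:,2]<60)&(abs(P[:,1])<60)]; print('side red',len(P),np.percentile(P,[2,50,98],axis=0) if len(P) else '')
E
```

```text
t: 18.0
ee_pos: [553.8, -6.4, 199.5]
orientation: [2.33, 2.059, -0.05]
ft_force: [-0.3, 0.4, -0.1]
width: 22.6
[553.2  -6.4 198.9] [[ 0.1  1.  -0. ]
 [ 1.  -0.1  0. ]
 [-0.  -0.  -1. ]] cam [484.9   9.9 360.1] 18.05
[ 318  106   14   86 1193] [[474.8 -15.2  12.9]
 [516.1  -5.   14.7]
 [560.    4.8  16.3]]
side red 137 [[477.  -12.4   2.7]
 [516.7  -0.2  13.6]
 [557.7   7.9  17.9]]
```

View pics/w5.png

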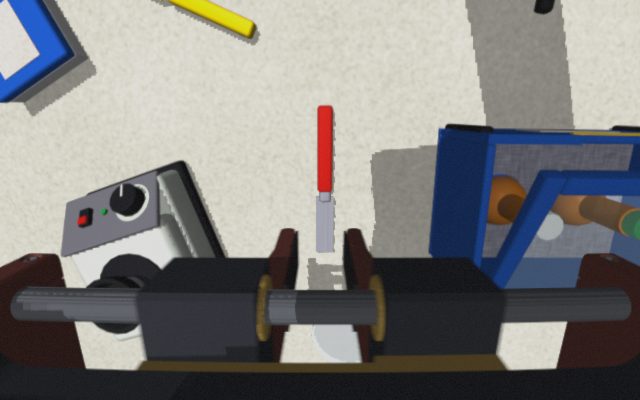

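```bash
python3 -m inch '[{"tx":0,"ty":-4.7,"tz":0,"ax":0,"ay":0,"az":0,"jaw":0},{"tx":0,"ty":-4.7,"tz":0,"ax":0,"ay":0,"az":0,"jaw":0},{"tx":0,"ty":-4.6,"tz":0,"ax":0,"ay":0,"az":0,"jaw":0},{"tx":4.3,"ty":0,"tz":0,"ax":0,"ay":0,"az":0,"jaw":0},{"tx":4.3,"ty":0,"tz":0,"ax":0,"ay":0,"az":0,"jaw":0},{"tx":4.3,"ty":0,"tz":0,"ax":0,"ay":0,"az":0,"jaw":0},{"tx":4.3,"ty":0,"tz":0,"ax":0,"ay":0,"az":0,"jaw":0},{"tx":4.4,"ty":0,"tz":0,"ax":-6,"ay":0,"az":0,"jaw":0},{"tx":0,"ty":0,"tz":0,"ax":-6,"ay":0,"az":0,"jaw":0},{"tx":0,"ty":0,"tz":0,"ax":-6,"ay":0,"az":0,"jaw":0},{"tx":0,"ty":0,"tz":0,"ax":-6,"ay":0,"az":0,"jaw":0},{"tx":0,"ty":0,"tz":0,"ax":0,"ay":0,"az":0,"jaw":0}]'
cat > st.py <<'E'
from h import *
o=get_obs();R=cv2.Rodrigues(o['orientation'])[0];a=np.radians(-6.6)
C=np.array([[np.cos(a),-np.sin(a),0],[np.sin(a),np.cos(a),0],[0,0,1]])
print(o['t'],o['ee_pos'],'case frame',np.round((o['ee_pos']-[595.5,207.7,0])@C,1),'F',o['ft_force']);print(np.round(R.T,3),np.round(o['qpos'],2))
E
python3 st.py
```

```text
t: 19.6
ee_pos: [439.6, 224.0, 188.4]
orientation: [2.07, 1.852, 0.34]
ft_force: [-0.7, -1.0, -1.2]
width: 0.1
19.6 [439.57120719 224.01792384 188.41630979] case frame [-156.8   -1.7  188.4] F [-0.66745049 -1.04569549 -1.17982692]
[[ 0.12   0.992 -0.048]
 [ 0.91  -0.091  0.405]
 [ 0.397 -0.092 -0.913]] [ 0.64  0.2   2.14 -0.58  0.6  -0.36]
```

```bash
python3 -m inch '[{"tx":0,"ty":1.7,"tz":2,"ax":0,"ay":0,"az":0,"jaw":0},{"tx":0,"ty":1.7,"tz":2,"ax":0,"ay":0,"az":0,"jaw":0},{"tx":0,"ty":1.8,"tz":2,"ax":0,"ay":0,"az":0,"jaw":0},{"tx":0,"ty":0.8,"tz":0.4,"ax":0,"ay":0,"az":0,"jaw":0},{"tx":0,"ty":0.8,"tz":0.4,"ax":0,"ay":0,"az":0,"jaw":0},{"tx":0,"ty":0.7,"tz":0.3,"ax":0,"ay":0,"az":0,"jaw":0},{"tx":0,"ty":0,"tz":0,"ax":0,"ay":0,"az":0,"jaw":0}]'; python3 st.py; python3 lid.py L4
```

```text
t: 20.48
ee_pos: [538.6, 211.2, 156.3]
orientation: [2.072, 1.848, 0.346]
ft_force: [-1.1, 0.0, -0.2]
width: 0.6
20.475 [538.55990388 211.1598459  156.27333138] case frame [-57.   -3.1 156.3] F [-1.06849883  0.04474496 -0.24217013]
[[ 0.123  0.991 -0.045]
 [ 0.908 -0.094  0.408]
 [ 0.401 -0.091 -0.912]] [ 0.5   0.36  2.01 -0.58  0.52 -0.49]
side 522 lid deg pct [24.7 27.5 32.2] max z 207.6356438387164 x [-60.3  66.6]
scene 1452 lid deg pct [26.2 28.2 35.5] max z 192.7099151781339 x [-51.7  69.3]
```

```bash
python3 -m inch '[{"tx":0,"ty":0.8,"tz":-0.35,"ax":0,"ay":0,"az":0,"jaw":0},{"tx":0,"ty":0.8,"tz":-0.35,"ax":0,"ay":0,"az":0,"jaw":0},{"tx":0,"ty":1.3,"tz":-0.62,"ax":0,"ay":0,"az":0,"jaw":0},{"tx":0,"ty":1.3,"tz":-0.62,"ax":0,"ay":0,"az":0,"jaw":0},{"tx":0,"ty":1.4,"tz":-0.36,"ax":0,"ay":0,"az":0,"jaw":0},{"tx":0,"ty":1.4,"tz":-0.36,"ax":0,"ay":0,"az":0,"jaw":0},{"tx":0,"ty":0,"tz":0,"ax":0,"ay":0,"az":0,"jaw":0}]'; python3 st.py; python3 lid.py L5
```

```text
t: 21.45
ee_pos: [593.4, 207.4, 210.3]
orientation: [2.071, 1.846, 0.351]
ft_force: [-0.3, -0.3, 0.9]
width: 0.5
21.45 [593.4181485  207.40262604 210.31165178] case frame [ -2.   -0.5 210.3] F [-0.32550623 -0.29300123  0.91085621]
[[ 0.123  0.991 -0.043]
 [ 0.907 -0.095  0.411]
 [ 0.404 -0.09  -0.91 ]] [ 0.44  0.33  1.88 -0.45  0.63 -0.69]
side 315 lid deg pct [44.8 55.5 58.8] max z 386.77678889457815 x [-81.4  65.5]
scene 1482 lid deg pct [57.6 59.8 65.4] max z 325.4379644691792 x [-26.1  75.8]
```

Lid at about 58°; the finger push works. Continuing along the arc.

```bash
python3 -m inch '[{"tx":0,"ty":1.43,"tz":-0.07,"ax":0,"ay":0,"az":0,"jaw":0},{"tx":0,"ty":1.43,"tz":-0.07,"ax":0,"ay":0,"az":0,"jaw":0},{"tx":0,"ty":1.42,"tz":0.21,"ax":0,"ay":0,"az":0,"jaw":0},{"tx":0,"ty":1.42,"tz":0.21,"ax":0,"ay":0,"az":0,"jaw":0},{"tx":0,"ty":1.36,"tz":0.42,"ax":0,"ay":0,"az":0,"jaw":0},{"tx":0,"ty":0,"tz":0,"ax":0,"ay":0,"az":0,"jaw":0}]'; python3 st.py; python3 lid.py L6
```

```text
t: 22.3
ee_pos: [660.4, 199.8, 232.2]
orientation: [2.071, 1.846, 0.35]
ft_force: [-0.3, 0.5, 0.4]
width: 0.5
22.3 [660.43495857 199.79707373 232.20856927] case frame [ 65.4  -0.4 232.2] F [-0.26127456  0.48935336  0.39577126]
[[ 0.124  0.991 -0.044]
 [ 0.907 -0.095  0.411]
 [ 0.403 -0.091 -0.911]] [ 0.38  0.38  1.74 -0.37  0.69 -0.82]
side 423 lid deg pct [72.7 89.5 92.3] max z 380.49963534317345 x [-9.7 83.8]
scene 1405 lid deg pct [ 92.4  94.  100. ] max z 319.6937429520424 x [58.9 87.6]
```

```bash
python3 -m inch '[{"tx":0,"ty":-4,"tz":0,"ax":0,"ay":0,"az":0,"jaw":0},{"tx":0,"ty":-4,"tz":0,"ax":0,"ay":0,"az":0,"jaw":0},{"tx":0,"ty":0,"tz":-3,"ax":6,"ay":0,"az":0,"jaw":0},{"tx":1,"ty":0,"tz":-2,"ax":6,"ay":0,"az":0,"jaw":0.6},{"tx":1,"ty":0,"tz":0,"ax":6,"ay":0,"az":0,"jaw":0.6},{"tx":2,"ty":0,"tz":0,"ax":6,"ay":0,"az":0,"jaw":0.6},{"tx":0,"ty":0,"tz":0,"ax":0,"ay":-2.5,"az":0,"jaw":0.6},{"tx":0,"ty":0,"tz":0,"ax":0,"ay":0,"az":0,"jaw":0.6},{"tx":0,"ty":0,"tz":0,"ax":0,"ay":0,"az":0,"jaw":0.6}]'; python3 st.py; python3 lid.py L7; python3 w.py w6.png
python3 - <<'E'
from h import *
np.set_printoptions(precision=1,suppress=True)
def gr(n,im,d,c):
    h=cv2.cvtColor(im,cv2.COLOR_RGB2HSV); m=((h[...,0]>45)&(h[...,0]<80)&(h[...,1]>100)).astype(np.uint8)
    k,l,st,ce=cv2.connectedComponentsWithStats(m)
    for i in range(1,k):
        if st[i,4]>15:
            P=cloud(n,l==i,d,c); t=P[P[:,2]>np.percentile(P[:,2],90)-4]; t=P[P[:,2]>110]; print(n,st[i],np.median(P,0),'top',np.mean(t,0),len(t), onz(n,[ce[i]],112,c))
z=np.load('w.npz'); gr('wrist',z['im'],z['d'],tuple(z[k] for k in 'KDRt'))
for n in('side','scene'): z=np.load('L7'+n+'.npz'); gr(n,z['im'],z['d'],cal(n))
E
```

```text
t: 23.52
ee_pos: [572.5, 251.3, 243.4]
orientation: [2.308, 2.039, -0.098]
ft_force: [1.1, -0.7, -0.7]
width: 52.4
23.525 [572.45295392 251.31679653 243.44658451] case frame [-27.9  40.7 243.4] F [ 1.09843979 -0.70363232 -0.66451915]
[[ 0.123  0.989 -0.088]
 [ 0.992 -0.123  0.003]
 [-0.008 -0.087 -0.996]] [ 0.43  0.42  1.58 -0.08  1.18 -0.98]
side 379 lid deg pct [66.3 89.2 92.3] max z 423.8207934704521 x [-63.4  83.8]
scene 1444 lid deg pct [ 92.3  94.  100. ] max z 365.0308333063771 x [-4.2 87.4]
[572.5 251.  243.6] [[ 0.1  1.  -0.1]
 [ 1.  -0.1  0. ]
 [-0.  -0.1 -1. ]] cam [504.7 274.4 404.2] 23.675
wrist [321 208  24  25 454] [597.5 248.5 115.1] top [597.8 248.4 115. ] 436 [[598.4 248.3 112. ]]
side [269 237   8   8  55] [597.6 251.5 113.8] top [599.1 250.2 114.7] 37 [[598.  250.6 112. ]]
side [145 292  29  25 297] [784.9 501.9  56.5] top [nan nan nan] 0 [[738.  534.6 112. ]]
scene [   0    0   54   47 1457] [-974.4 -758.2  315.8] top [-974.4 -758.4  318.6] 1454 [[-1903.5  -922.3   112. ]]
scene [  99    0   65   33 1428] [-975.1 -282.6  303.7] top [-975.1 -278.   302.7] 1424 [[-1804.5  -247.3   112. ]]
scene [172   0  12  22  79] [-974.8  -40.   307.1] top [-973.6  -41.3  305.2] 79 [[-1815.7    80.4   112. ]]
scene [191   0   6  13  37] [-973.7   42.5  307.2] top [-973.3   42.8  308.4] 37 [[-1833.8   199.5   112. ]]
scene [206   0  20  19 203] [-974.4  159.4  284.4] top [-974.7  159.4  282.6] 203 [[-1687.5   326.1   112. ]]
scene [390 184   7   7  39] [674.4 177.2 189. ] top [674.2 177.8 188.9] 39 [[602.2 244.  112. ]]
scene [481 204  24  14 194] [784.7 498.7  56.6] top [nan nan nan] 0 [[819.6 435.6 112. ]]
scene [137 277   6   6  30] [ 578.3 -503.8   76.9] top [nan nan nan] 0 [[ 611.5 -497.   112. ]]
scene [127 305   6   7  35] [ 653.  -533.9   77.5] top [nan nan nan] 0 [[ 681.4 -526.3  112. ]]
  return _methods._mean(a, axis=axis, dtype=dtype,
  ret = um.true_divide(
```

View pics/w6.png

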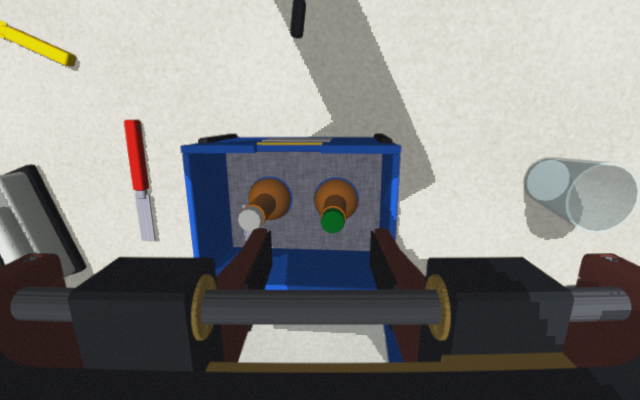

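```bash
python3 -m inch '[{"tx":0,"ty":0,"tz":0,"ax":0,"ay":5,"az":0,"jaw":0.6},{"tx":0,"ty":1.3,"tz":0,"ax":0,"ay":0,"az":0,"jaw":0.6},{"tx":0.06,"ty":1.34,"tz":0,"ax":0,"ay":0,"az":0,"jaw":0.6},{"tx":0,"ty":0,"tz":4,"ax":0,"ay":0,"az":0,"jaw":0.6},{"tx":0,"ty":0,"tz":4,"ax":0,"ay":0,"az":0,"jaw":0.6},{"tx":0,"ty":0,"tz":0,"ax":0,"ay":0,"az":0,"jaw":0.6}]'; python3 st.py
```

```text
t: 24.42
ee_pos: [597.9, 247.9, 160.2]
orientation: [2.353, 2.08, -0.009]
ft_force: [-0.1, 0.3, 0.5]
width: 52.9
24.425 [597.85469285 247.86966654 160.15348423] case frame [ -2.3  40.2 160.2] F [-0.13717941  0.31700351  0.48412496]
[[ 0.123  0.992 -0.005]
 [ 0.992 -0.123 -0.003]
 [-0.003 -0.005 -1.   ]] [ 0.38  0.53  1.62 -0.    1.   -1.07]
```

```bash
python3 -m inch '[{"tx":0,"ty":0.1,"tz":2.5,"ax":0,"ay":0,"az":0,"jaw":0.6},{"tx":0,"ty":0,"tz":2.5,"ax":0,"ay":0,"az":0,"jaw":0.6},{"tx":0,"ty":0,"tz":2.5,"ax":0,"ay":0,"az":0,"jaw":0.6},{"tx":0,"ty":0,"tz":1.8,"ax":0,"ay":0,"az":0,"jaw":0.6},{"tx":0,"ty":0,"tz":0,"ax":0,"ay":0,"az":0,"jaw":0.6},{"tx":0,"ty":0,"tz":0,"ax":0,"ay":0,"az":0,"jaw":0},{"tx":0,"ty":0,"tz":0,"ax":0,"ay":0,"az":0,"jaw":0},{"tx":0,"ty":0,"tz":0,"ax":0,"ay":0,"az":0,"jaw":0},{"tx":0,"ty":0,"tz":0,"ax":0,"ay":0,"az":0,"jaw":0},{"tx":0,"ty":0,"tz":0,"ax":0,"ay":0,"az":0,"jaw":0}]'; python3 st.py
```

```text
t: 25.68
ee_pos: [600.9, 248.5, 71.1]
orientation: [2.352, 2.078, 0.003]
ft_force: [-0.6, 1.4, 4.3]
width: 24.5
25.675 [600.89348433 248.47473159  71.06308529] case frame [ 0.7 41.1 71.1] F [-0.63387425  1.44567401  4.26209347]
[[ 0.123  0.992 -0.001]
 [ 0.992 -0.123  0.004]
 [ 0.004 -0.001 -1.   ]] [ 0.37  0.65  1.65 -0.    0.84 -1.07]
```

```bash
python3 -m inch '[{"tx":0,"ty":0,"tz":-1,"ax":0,"ay":0,"az":0,"jaw":0},{"tx":0,"ty":0,"tz":-3,"ax":0,"ay":0,"az":0,"jaw":0},{"tx":0,"ty":0,"tz":-3,"ax":0,"ay":0,"az":0,"jaw":0},{"tx":0,"ty":0,"tz":-3,"ax":0,"ay":0,"az":0,"jaw":0},{"tx":0,"ty":0,"tz":-3,"ax":0,"ay":0,"az":0,"jaw":0},{"tx":0,"ty":0,"tz":-2.5,"ax":0,"ay":0,"az":0,"jaw":0},{"tx":0,"ty":0,"tz":0,"ax":0,"ay":0,"az":0,"jaw":0},{"tx":0,"ty":0,"tz":0,"ax":0,"ay":0,"az":0,"jaw":0}]'; python3 st.py; python3 lid.py L8
python3 - <<'E'
from h import *
a=np.load('L8side.npz')['im'][100:300,220:400]; b=np.load('L8scene.npz')['im'][70:270,300:480]
save(np.hstack([cv2.resize(x,(400,444),interpolation=cv2.INTER_CUBIC) for x in(a,b)]),'c9.png')
E
```

```text
t: 26.68
ee_pos: [599.3, 248.1, 224.4]
orientation: [2.353, 2.079, -0.001]
ft_force: [0.2, -0.3, -1.8]
width: 24.5
26.675 [599.31367467 248.1325627  224.37967889] case frame [ -0.9  40.6 224.4] F [ 0.23899235 -0.34494219 -1.77566269]
[[ 0.123  0.992 -0.002]
 [ 0.992 -0.123  0.001]
 [ 0.001 -0.002 -1.   ]] [ 0.38  0.46  1.57 -0.    1.11 -1.07]
side 290 lid deg pct [69.1 89.3 92.7] max z 404.0650763873391 x [-38.   84.2]
scene 1473 lid deg pct [ 92.2  94.1 100.7] max z 348.08269652209924 x [20.7 87.2]
```

View pics/c9.png

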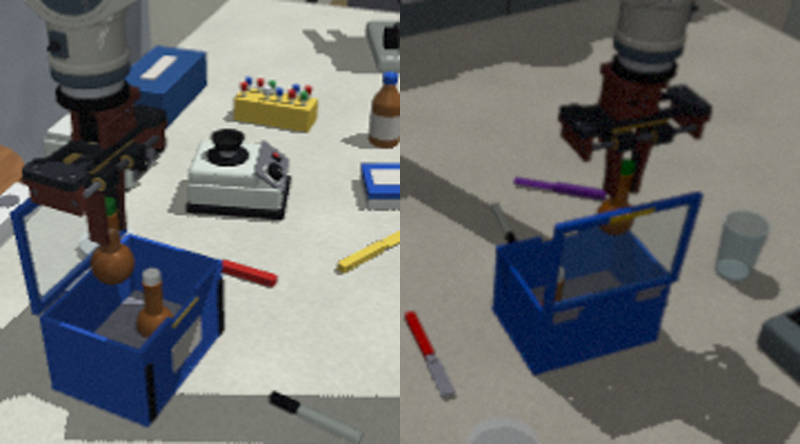

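```bash
python3 -m inch '[{"tx":-2,"ty":0,"tz":0,"ax":0,"ay":0,"az":0,"jaw":0},{"tx":-4,"ty":0,"tz":0,"ax":0,"ay":0,"az":0,"jaw":0},{"tx":-4,"ty":0,"tz":0,"ax":0,"ay":0,"az":0,"jaw":0},{"tx":-4,"ty":0,"tz":0,"ax":0,"ay":0,"az":0,"jaw":0},{"tx":-4,"ty":0,"tz":0,"ax":0,"ay":0,"az":0,"jaw":0},{"tx":-4,"ty":0,"tz":0,"ax":0,"ay":0,"az":0,"jaw":0},{"tx":-4,"ty":2.5,"tz":0,"ax":0,"ay":0,"az":0,"jaw":0},{"tx":-4,"ty":3,"tz":0,"ax":0,"ay":0,"az":0,"jaw":0},{"tx":-4,"ty":3,"tz":0,"ax":0,"ay":0,"az":0,"jaw":0},{"tx":-4,"ty":3,"tz":0,"ax":0,"ay":0,"az":0,"jaw":0},{"tx":-4,"ty":3,"tz":0,"ax":0,"ay":0,"az":0,"jaw":0},{"tx":-1.6,"ty":1.5,"tz":0,"ax":0,"ay":0,"az":0,"jaw":0}]'; python3 -m inch '[{"tx":0,"ty":0,"tz":0,"ax":0,"ay":0,"az":0,"jaw":0},{"tx":0,"ty":0,"tz":0,"ax":0,"ay":0,"az":0,"jaw":0}]';python3 w.py w7.png
cat > cup.py <<'E'
from h import *
from scipy.optimize import least_squares
np.set_printoptions(precision=1,suppress=True)
def fit(P,r=None):
    f=lambda p:np.hypot(P[:,0]-p[0],P[:,1]-p[1])-p[2]; return least_squares(f,[622,-206,29],loss='soft_l1').x
z=np.load('w.npz'); c=tuple(z[k] for k in 'KDRt'); im=z['im']; V=im.max(2)
v,u=np.mgrid[:400,:640]; Q=onz('wrist',np.c_[u.ravel(),v.ravel()],121,c).reshape(400,640,3)
Z=pts('wrist',np.c_[u.ravel(),v.ravel()],z['d'].ravel(),c).reshape(400,640,3)
m=(np.hypot(Q[...,0]-622,Q[...,1]+206)<45)&(Z[...,2]>112)&(Z[...,2]<127)&(z['d']>0); ve,ue=np.nonzero(m); print('n',m.sum(),'rows',ve.min(),ve.max(),'cols',ue.min(),ue.max())
cs,_=cv2.findContours(m.astype(np.uint8),cv2.RETR_EXTERNAL,cv2.CHAIN_APPROX_NONE); k=max(cs,key=len).reshape(-1,2); P=onz('wrist',k,121,c); print('outer fit',fit(P),'mean z',Z[m][:,2].mean()); print('minenc',cv2.minEnclosingCircle(P[:,:2].astype(np.float32)))
E
python3 cup.py
```

```text
t: 28.28
ee_pos: [704.6, -207.7, 225.3]
orientation: [2.355, 2.076, -0.0]
ft_force: [-0.2, 0.3, -0.8]
width: 24.1
t: 28.52
ee_pos: [703.9, -203.7, 225.7]
orientation: [2.354, 2.079, -0.0]
ft_force: [0.2, 1.0, -0.8]
width: 24.6
[ 704.1 -203.3  226. ] [[ 0.1  1.  -0. ]
 [ 1.  -0.1  0. ]
 [ 0.  -0.  -1. ]] cam [ 634.8 -194.   387.3] 28.575
n 2256 rows 66 138 cols 270 341
outer fit [ 623.  -204.6   27.6] mean z 118.75736958011763
minenc ((622.8423461914062, -204.57142639160156), 28.15312957763672)
```

View pics/w7.png

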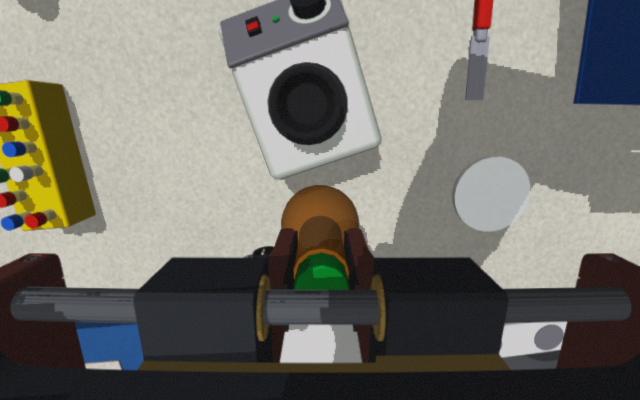

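Run:
```python
from h import *
from scipy.optimize import least_squares
np.set_printoptions(precision=1,suppress=True)
z=np.load('w.npz'); c=tuple(z[k] for k in 'KDRt'); im=z['im']; h=cv2.cvtColor(im,cv2.COLOR_RGB2HSV)
m=(h[...,0]>5)&(h[...,0]<20)&(h[...,1]>120)&(h[...,2]>60); m[:180]=0;m[245:]=0;m[:,:275]=0;m[:,365:]=0
P=cloud('wrist',m,z['d'],c); f=lambda p:np.linalg.norm(P-p,axis=1)-25.5
r=least_squares(f,[704,-203,185],loss='soft_l1'); print(len(P),r.x,np.abs(r.fun).mean(),'cup seat',get_obs()['ee_pos'])
for n in('side','scene'):
    im,d=viewer.get_image(n);h=cv2.cvtColor(im,cv2.COLOR_RGB2HSV);P=cloud(n,(h[...,0]>5)&(h[...,0]<20)&(h[...,1]>120)&(h[...,2]>50),d); P=P[np.linalg.norm(P-[704,-203,186],axis=1)<40]
    if len(P)>20: r=least_squares(f,[704,-203,185],loss='soft_l1'); print(n,len(P),r.x,np.abs(r.fun).mean())
```

```text
3355 [ 707.8 -203.8  209.1] 5.459311194299679 cup seat [ 704.1 -203.3  226. ]
side 139 [ 704.5 -203.   187.9] 2.507735634261531
scene 242 [ 702.9 -203.6  187.9] 1.23533119194897
```

```bash
python3 -m inch '[{"tx":-0.33,"ty":-2,"tz":0,"ax":0,"ay":0,"az":0,"jaw":0},{"tx":-0.4,"ty":-3,"tz":0,"ax":0,"ay":0,"az":0,"jaw":0},{"tx":-0.4,"ty":-3,"tz":0,"ax":0,"ay":0,"az":0,"jaw":0},{"tx":0,"ty":0,"tz":0,"ax":0,"ay":0,"az":0,"jaw":0},{"tx":0,"ty":0,"tz":1.5,"ax":0,"ay":0,"az":0,"jaw":0},{"tx":0,"ty":0,"tz":1.5,"ax":0,"ay":0,"az":0,"jaw":0},{"tx":0,"ty":0,"tz":1.2,"ax":0,"ay":0,"az":0,"jaw":0},{"tx":0,"ty":0,"tz":0,"ax":0,"ay":0,"az":0,"jaw":0},{"tx":0,"ty":0,"tz":0,"ax":0,"ay":0,"az":0,"jaw":0}]'; python3 st.py
```

```text
t: 29.8
ee_pos: [624.7, -205.4, 184.1]
orientation: [2.352, 2.078, 0.001]
ft_force: [0.5, 0.2, -1.1]
width: 24.3
29.8 [ 624.70462097 -205.41649758  184.13040018] case frame [  76.5 -407.   184.1] F [ 0.48396281  0.20346321 -1.10694763]
[[ 0.123  0.992 -0.001]
 [ 0.992 -0.123  0.003]
 [ 0.003 -0.002 -1.   ]] [-0.34  0.51  1.58 -0.    1.04 -1.78]
```

```bash
python3 -m inch '[{"tx":0.1,"ty":-0.15,"tz":0.3,"ax":0,"ay":0,"az":0,"jaw":0},{"tx":0,"ty":0,"tz":0.3,"ax":0,"ay":0,"az":0,"jaw":0},{"tx":0,"ty":0,"tz":0.3,"ax":0,"ay":0,"az":0,"jaw":0},{"tx":0,"ty":0,"tz":0.3,"ax":0,"ay":0,"az":0,"jaw":0},{"tx":0,"ty":0,"tz":0,"ax":0,"ay":0,"az":0,"jaw":0},{"tx":0,"ty":0,"tz":0,"ax":0,"ay":0,"az":0,"jaw":0}]'; python3 -m inch '[{"tx":0,"ty":0,"tz":0.2,"ax":0,"ay":0,"az":0,"jaw":0},{"tx":0,"ty":0,"tz":0.2,"ax":0,"ay":0,"az":0,"jaw":0},{"tx":0,"ty":0,"tz":0,"ax":0,"ay":0,"az":0,"jaw":0}]'
```

```text
t: 30.55
ee_pos: [623.7, -204.6, 172.8]
orientation: [2.351, 2.077, 0.002]
ft_force: [1.2, -1.7, 1.7]
width: 24.9
t: 30.92
ee_pos: [623.6, -204.5, 168.5]
orientation: [2.351, 2.077, 0.002]
ft_force: [3.2, -3.2, 4.5]
width: 24.4
```

```bash
python3 -m inch '[{"tx":-0.13,"ty":0.16,"tz":0,"ax":0,"ay":0,"az":0,"jaw":0},{"tx":0,"ty":0,"tz":0,"ax":0,"ay":0,"az":0,"jaw":0},{"tx":0,"ty":0,"tz":0.2,"ax":0,"ay":0,"az":0,"jaw":0},{"tx":0,"ty":0,"tz":0.2,"ax":0,"ay":0,"az":0,"jaw":0},{"tx":0,"ty":0,"tz":0,"ax":0,"ay":0,"az":0,"jaw":0},{"tx":0,"ty":0,"tz":0,"ax":0,"ay":0,"az":0,"jaw":0}]'
```

```text
t: 31.68
ee_pos: [624.5, -205.4, 164.3]
orientation: [2.352, 2.078, 0.002]
ft_force: [1.6, 0.5, 5.6]
width: 24.5
```

```bash
python3 -m inch '[{"tx":0,"ty":0.05,"tz":0.2,"ax":0,"ay":0,"az":0,"jaw":0},{"tx":0,"ty":0,"tz":0.2,"ax":0,"ay":0,"az":0,"jaw":0},{"tx":0,"ty":0,"tz":0.1,"ax":0,"ay":0,"az":0,"jaw":0},{"tx":0,"ty":0,"tz":0,"ax":0,"ay":0,"az":0,"jaw":0},{"tx":0,"ty":0,"tz":0,"ax":0,"ay":0,"az":0,"jaw":0},{"tx":0,"ty":0,"tz":0,"ax":0,"ay":0,"az":0,"jaw":0}]'
cat > fin.py <<'E'
from h import *
np.set_printoptions(precision=1,suppress=True)
F=[]
for i in range(5):
    for n in('scene','side'):
        im,d=viewer.get_image(n); o=get_obs(); F.append(np.r_[o['ft_force'],o['ee_pos']])
        if i==0:
            np.savez('F'+n+'.npz',im=im,d=d)
            z0=np.load(n+'0.npz'); P0=cloud(n,np.ones((400,640),bool),z0['d']); P=cloud(n,np.ones((400,640),bool),d); h=cv2.cvtColor(im,cv2.COLOR_RGB2HSV)
            for nm,(A,I) in dict(before=(z0['d'],z0['im']),now=(d,im)).items():
                Q=cloud(n,I.max(2)<70,A); r=np.hypot(Q[:,0]-623.5,Q[:,1]+205); q=Q[(r>20)&(r<32)&(Q[:,2]>92)&(Q[:,2]<135)]; print(n,nm,len(q),'cup z pct',np.percentile(q[:,2],[50,75,90,97]) if len(q) else '')
F=np.array(F); print('F mean',F.mean(0),'std',F.std(0),o['t'],o['width'])
E
python3 fin.py
```

```text
t: 32.42
ee_pos: [624.8, -205.5, 159.6]
orientation: [2.353, 2.079, 0.001]
ft_force: [-0.7, 1.6, 7.7]
width: 24.2
scene before 171 cup z pct [120.3 121.7 122.8 123.8]
scene now 211 cup z pct [117.2 127.1 131.6 133.5]
side before 80 cup z pct [116.9 119.4 120.8 121.3]
side now 85 cup z pct [108.3 114.8 120.5 126. ]
F mean [  -0.6    0.9    8.6  624.8 -205.5  159.6] std [0.6 0.5 0.6 0.  0.  0. ] 32.925 24.74373798475559
```

```bash
python3 -m inch '[{"tx":0,"ty":0,"tz":0.05,"ax":0,"ay":0,"az":0,"jaw":0},{"tx":0,"ty":0,"tz":0,"ax":0,"ay":0,"az":0,"jaw":0},{"tx":0,"ty":0,"tz":0,"ax":0,"ay":0,"az":0,"jaw":0}]'; python3 fin.py | tail -1; python3 lid.py L9
python3 - <<'E'
from h import *
a=np.load('L9side.npz')['im'][120:280,220:420]; b=np.load('L9scene.npz')['im'][120:300,200:425]
save(np.hstack([cv2.resize(x,(400,320),interpolation=cv2.INTER_CUBIC) for x in(a,b)]),'c11.png')
E
```

```text
t: 33.3
ee_pos: [624.8, -205.5, 159.1]
orientation: [2.353, 2.079, 0.001]
ft_force: [-1.0, 1.1, 9.1]
width: 24.8
F mean [  -0.6    0.8    8.8  624.8 -205.5  159.2] std [0.5 0.5 0.3 0.  0.  0. ] 33.8 24.99873923535106
side 619 lid deg pct [79.9 89.7 92.2] max z 264.5599768755375 x [72.  83.8]
scene 1474 lid deg pct [ 92.7  94.1 100.1] max z 264.91800810145827 x [78.6 87.3]
```

View pics/c11.png

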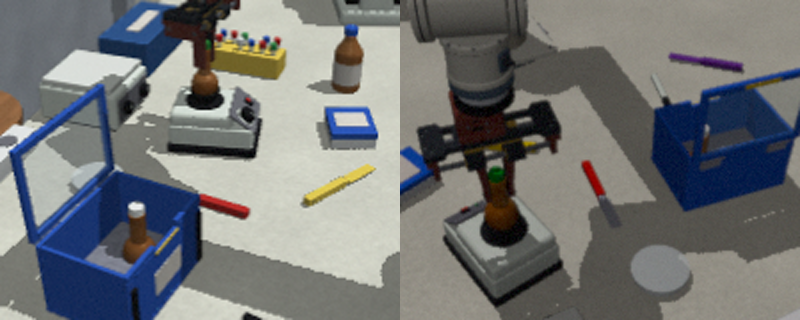

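```bash
python3 -c "
from workcell import ctrl; print(ctrl.close_job())"
```

```text
the job is handed in; nothing more can be done
None
```

The job is handed in. The green-stoppered flask is in the mixer's cup, held by its neck and pressed down, with the lid open and the spatula back on the bench. `close_job` gives no verdict, so I only have my own checks.

**What I did**
- **Lid:** I levered it up to about 28° (0.49 rad) with the spatula blade in the slot. The spatula kept turning in the grip, to about 24° tip-down, so I stopped prying there.
- **Spatula:** I laid it flat on the bench, about 75 mm further from the robot than where it started. The bench spot next to its original place was out of reach at the tilt I needed.
- **Opening:** I pushed the lid upright with closed fingers, starting from about 28°, well above the 0.12 rad limit for fingers.
- **Flask:** I lifted it out by the neck, carried it upright and pressed it into the cup.

**Last checks**
- **Lid:** about 90–94°.
- **Spatula:** handle top about 15 mm above the bench in the last measurement, so it lies flat; the final picture still shows it on the bench.
- **Flask:** upright, with a jaw opening of 25 mm on the neck.
- **Press:** the mean wrist force was 8.8 N; adding the flask's weight gives about 10 N on the cup. I put the cup at about 11.5 mm down, from both force and travel since contact.
- **Other things:** the white flask and the other items in view look undisturbed in the final picture. I did not measure their positions again.

**What failed or disagreed**
- The depth check on the cup rim was inconclusive, because the flask and fingers hide it.
- Joint 5 read 0.1078 at one point, just under its stated limit of 0.11. I backed off when I saw it.
- I inferred step 1 from a lid angle of about 9° and 2.4 N at the wrist; I could not read the blade contact force directly.

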